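Seat the burr carrier of the sample grinder

TASK

The sample grinder stands open after cleaning, with its round burr carrier sitting too high because the notch in its rim is not over the key pin. With a fingertip push the carrier round by one of its two studs until the notch is over the pin, then press it down fully home and take the hand away. Do not lift the carrier off its spindle, and leave the cupping bowl, hopper, jar and spoon where they are.

Things in the scene. Friction and masses are not known exactly. Their poses are not given: they have to be found in the camera images.
- grinder: White bench coffee grinder, fixed, 270 x 170 mm, its black round chamber (156 mm across) topping out 140 mm above the table. Origin on the table, exactly under the disc's axis; z up, x from the disc's axis towards the key pin, the spout is on the -x side.
- pin (a point): Top of the fixed key pin, 50 mm from the disc's axis. A steel pin 8 mm thick with a rounded top lies radially on the chamber, 43 to 64 mm from the axis, and runs outward into a small bright steel block (14 x 18 mm, 60 to 74 mm from the axis, top 156 mm above the table) that can be seen from above beside the disc's rim; the pin itself is under the raised disc.
- notch (a point): Middle of the notch in the disc's rim, 50 mm from its axis, on the upper face. The disc (burr carrier) is aluminium, 110 mm across, 8 mm thick; the notch is 16 mm wide and 11 mm deep, open to the rim. Upper face 155.5 mm above the table while raised, 148.5 mm when home. The disc can go home only with the notch within 4 mm of centred on the pin; elsewhere it stops on the pin after 1 mm.
- hub_top (a point): Centre of the flat top of the disc's hub, on its axis. The hub is 24 mm across and stands 6 mm above the disc's upper face. A good place to press.
- stud_left (a point): Top centre of an upright polished (slippery) round steel stud fixed on the disc, 12 mm thick, standing 26 mm above the disc's upper face, 41 mm from the axis, 90 degrees counter-clockwise (from above) from the notch. Pushed sideways it turns the disc.
- stud_right (a point): Top centre of the other, identical stud, opposite the first: 90 degrees clockwise from the notch.
- disc_turn (a joint): Turn of the disc about its upright axis, rad, growing counter-clockwise from above, endless. 0 (or any full turn, as 6.28) is the notch exactly over the pin. Turns either way with light drag (about 0.06 N m, some 1.5 N at a stud) and stays where it is left.
- disc_drop (a joint): How far the disc has gone down its spindle, m: 0 raised as at the start, 0.007 fully home, negative when lifted. A snug sliding fit: it takes about 10 N to push down, and it stays where it is left.
- bowl: Bystander: white ceramic cupping bowl, 92 mm across, 68 mm high, loose, origin under its centre.
- hopper: Bystander: the grinder's grey plastic hopper, a tapered tube 104 mm across and 95 mm high, loose, wide end down, origin under its centre.
- jar: Bystander: amber glass sample jar with a steel cap, 68 mm across, 100 mm high, loose, origin under its centre.
- spoon: Bystander: steel cupping spoon lying on the table, 170 mm long, along its x axis, loose.

How it is judged (in metres and radians):
On the way, in this order (a step that is already met when the one before it is completed fails the run):
1. the notch is over the pin, the disc not yet pressed home (horizontal distance between notch and pin below 0.006 m and value of joint disc_drop below 0.004 m).
2. the disc is pressed home over the pin (value of joint disc_drop above 0.0055 m and horizontal distance between notch and pin below 0.005 m), for 0.1 s.
At the end, for the whole second after the job is handed in: The disc is down at least 5.5 of its 7 mm with the notch within 5 mm of the pin (seen from above), it has stopped moving, and the bowl, hopper, jar and spoon are each within 20 mm of where they began (all of step 2 and velocity of joint disc_drop between -0.003 and 0.003 m/s and velocity of joint disc_turn between -0.05 and 0.05 rad/s and distance of each of bowl, hopper, jar, spoon from where it was at the start of the episode below 0.02 m); the robot touches nothing.
It fails at once if the carrier is lifted on its spindle (more than 5 mm) (value of joint disc_drop below -0.005 m).
It fails at once if the bowl is moved more than 20 mm or lifted (distance of bowl from where it was at the start of the episode above 0.02 m).
It fails at once if the hopper is moved more than 20 mm or lifted (distance of hopper from where it was at the start of the episode above 0.02 m).
It fails at once if the jar is moved more than 20 mm or lifted (distance of jar from where it was at the start of the episode above 0.02 m).
It fails at once if the spoon is moved more than 20 mm or lifted (distance of spoon from where it was at the start of the episode above 0.02 m).
It also fails if it takes over 51 s, if anything falls off the work surface, if the arm or the gripper's body presses on something with over 40 N, if the wrist force passes 120 N, or if a joint passes its speed limit or range.

ROBOT

A 6-joint arm with a two-finger parallel gripper is mounted at the origin on the work surface. World frame = base frame: x ahead of the robot, y to its left, z up, the work surface at z = 0. Lengths are in mm, angles in rad, forces in N, time in s.
With the tool pointing down it reaches from about 350 to 775 mm from the base axis. Payload 7.3 kg.
Tool frame: the origin (TCP) lies midway between the tips of the shut fingers; the grasp point (between the pads) lies 19 mm behind it (grasp_offset is the z of the grasp point in the tool frame, in mm); z points along the fingers, y is the direction in which the jaws open and shut (so a half turn about z gives the same grasp; the last joint's range is limited). The gripper opens to 92 mm and grips with 3 to 60 N. Pads are 19 mm wide; open, the fingers measure 130 mm over their backs; the gripper's body (75 mm by 190 mm) begins 47 mm behind the grasp point.
Start: joints at [1.174, 0.342, 1.524, -0, 1.275, -0.146], TCP at [130.278, 508.599, 226.741] pointing down, gripper open.
Joint ranges: [-2.53, 2.53], [-0.77, 2.02], [0.04, 2.7], [-1, 4.14], [0.28, 2.66], [-3.11, 3.11]. Speed limits (rad/s): [2.57, 2.57, 3.14, 3.14, 3.14, 3.14].

INTERFACE

Orientations are given as [roll, pitch, yaw] about the fixed x, y, z axes, in that order (R = Rz(yaw) Ry(pitch) Rx(roll)).
In Python, from plant import get_obs, capture, camera_model, close_job, boxes_of, regions_of, place_of, grasp_offset gives the robot as it stands. The module is installed in compiled form; this text tells all that it offers.
- The arm moves only by the tool send_rows, never from a script. Its argument "targets" is a list that holds one entry, the list of rows, each a list of 7 numbers: the turn, a rotation vector about the tool's x, y, z in degrees, then the shift along the tool's x, y, z in mm, then the closure, from -1 (fully open) to 1 (shut). A call has 1 to 5 rows; each row is the pose to reach, as a shift and turn from the pose commanded when the call began, along the tool's axes at that moment; what a row does not reach only later rows make up. A row lasts 1/12 s, in which the tool goes at most 41.7 mm and 7.16 degrees, less where a joint would pass 70% of its speed; a pose out of reach is approached as far as the arm can. A call with a gripper value outside its range is refused whole. The fingers move at their own pace and stop on an object; the grip force is fixed at half the most. Time passes only in rows, so rows that repeat a pose let the fingers close. It gives the time, the measured TCP pose, the force and the opening at its end, in the units of the state.
- get_obs(): the state, without advancing time (a new reading comes with each control period).
- capture(name): name is "scene" or "top"; returns the picture (480x640x3 uint8, red, green, blue); there is no depth.
- camera_model(name): a dict with "K" (3x3 intrinsics, pixels), "world_to_cam" (4x4, takes a point from world to camera coordinates). Camera axes: x right, y up, looking along -z (the intrinsics and any distortion apply to the point x, -y, -z); pixel columns grow to the right and rows downward; lengths in mm; the calibration is good to about 2 mm. A picture is of the moment at which its call begins. camera_model takes no time and is no camera call.
- close_job(): hands the job in, once; it reports no verdict.
Trained networks look in the newest picture that a camera, given by its name, has taken for a name from the list of things; names that differ only in an ending like _2 or _b are one class to them, and where a whole thing is asked for, a point or a joint stands for the part that bears it (a point fixed in the world has none). Each returns a list of dicts, best first, with "conf" (0 to 1); they miss things now and then, are a little off and sometimes report something else, mostly with a low value. They report only what shows in the picture. A call takes as long as a camera call.
- boxes_of(label, camera): "location" ([row, column] in pixels, amid what is visible of it).
- regions_of(label, camera): "region" (480x640 bool, what is visible of it) and "location" ([row, column] in pixels, amid what is visible of it).
- place_of(label, camera): "location" ([row, column] in pixels: a listed point, or the origin of a listed thing).
The state is a dict: "time": time; "joint_positions": joint angles; "dq": joint speeds; "tau": joint torques, N m; "tool_pos": TCP position; "tcp_rot": TCP orientation; "contact_force": force on the tool from outside, world axes, zero at the start; "moment": the same for the moment, N m; "grip_width": finger opening in mm.
Only numpy, scipy, OpenCV 4.12 (cv2) and the standard library are available. Lean on these libraries where they do the work, as an engineer would, in place of code of your own. Each camera call takes 0.05 s, during which the arm holds its last target.

## Working session

There is one attempt and no reset: what is moved stays moved. The work goes in short steps, Python scripts to look and compute and a tool call to move; the robot and the scene stay as the last step left them, time stands still between calls to the robot, and variables do not carry over. Pictures are saved under pics/ and viewed, and the job is handed in when it is done.

Besides the shell and the picture viewer there is one more tool, called after "Call:" as a command line: name --argument value ..., lists and objects as JSON in quotes. send_rows: Moves the arm, as the interface text tells. Its arguments: {"type":"object","properties":{"targets":{"type":"array","items":{"type":"array","items":{"type":"array","items":{"type":"number"}}}}},"required":["targets"]}

```bash
mkdir -p pics
cat > h.py <<'E'
import numpy as np, cv2
from plant import *
def ray(cam,rc):
    m=camera_model(cam);K=np.array(m["K"]);T=np.array(m["world_to_cam"])
    d=m.get("dist") if isinstance(m,dict) else None
    p=np.array([rc[1],rc[0],1.0]);v=np.linalg.inv(K)@p
    v=np.array([v[0],-v[1],-v[2]]);R=T[:3,:3]
    return -R.T@T[:3,3],R.T@v
def atz(cam,rc,z):
    c,v=ray(cam,rc);return c+v*(z-c[2])/v[2]
def proj(cam,P):
    m=camera_model(cam);K=np.array(m["K"]);T=np.array(m["world_to_cam"])
    q=T[:3,:3]@np.array(P)+T[:3,3];q=K@np.array([q[0],-q[1],-q[2]]);return q[1]/q[2],q[0]/q[2]
E
python3 - <<'E'
from h import *
np.set_printoptions(precision=3,suppress=True)
for c in("scene","top"):
    im=capture(c);cv2.imwrite(f"pics/{c}0.png",im[:,:,::-1]);m=camera_model(c);print(c,m.keys(),ray(c,(240,320)))
    for l,z in(("hub_top",161.5),("notch",155.5),("pin",152),("stud_left",181.5),("stud_right",181.5),("grinder",0),("bowl",0),("hopper",0),("jar",0),("spoon",0)):
        for r in place_of(l,c)[:2]: print(l,r["conf"],np.array(r["location"]),atz(c,r["location"],z))
print(get_obs())
E
```

```text
scene dict_keys(['K', 'world_to_cam']) (array([1016.639,  537.141,  758.138]), array([-0.47 , -0.494, -0.731]))
hub_top 0.78 [197.3 306.5] [571.485  33.69  161.5  ]
notch 0.83 [199.7 281.2] [606.572  -2.215 155.5  ]
notch 0.32 [302.9 455.9] [575.542 381.937 155.5  ]
pin 0.85 [221.1 297. ] [623.425  61.56  152.   ]
stud_left 0.69 [206.3 305.3] [605.236  67.094 181.5  ]
stud_right 0.87 [178.7 309.2] [544.688  14.525 181.5  ]
grinder 0.88 [256.3 313.1] [575.036  48.639   0.   ]
bowl 0.8 [327.  290.4] [731.51  146.717   0.   ]
hopper 0.94 [278.  400.6] [488.878 223.63    0.   ]
jar 0.76 [239.1 215.9] [ 693.954 -148.295    0.   ]
spoon 0.9 [301.1 453.9] [460.815 336.567   0.   ]
top dict_keys(['K', 'world_to_cam']) (array([ 473.468,  111.528, 1091.565]), array([ 0.118, -0.011, -0.993]))
hub_top 0.81 [245.  352.3] [573.115  39.71  161.5  ]
pin 0.62 [221.7 340.5] [620.155  60.47  152.   ]
stud_left 0.88 [228.4 339.8] [602.838  63.753 181.5  ]
stud_right 0.81 [260.9 366.9] [540.61   14.997 181.5  ]
bowl 0.57 [186.5 298.7] [727.125 145.203   0.   ]
hopper 0.9 [295.8 268.8] [481.682 215.345   0.   ]
hopper 0.48 [222.3 340.1] [642.534  53.153   0.   ]
jar 0.65 [200.7 426.8] [ 688.02  -145.585    0.   ]
spoon 0.64 [308.5 210.1] [456.932 344.509   0.   ]
{'time': 1.1, 'joint_positions': array([ 1.174,  0.342,  1.524,  0.   ,  1.275, -0.146]), 'dq': array([ 0.001,  0.002, -0.001,  0.001,  0.001,  0.001]), 'tau': array([  0.001, -43.114, -24.448,   0.072,   0.048,  -0.   ]), 'tool_pos': array([130.261, 508.587, 226.756]), 'tcp_rot': array([ 3.142, -0.   ,  2.891]), 'contact_force': array([-0.954, -0.253, -0.483]), 'moment': array([ 0.037, -0.067,  0.033]), 'grip_width': 91.69847228052724}
```

Run:
```python
import cv2
a=cv2.imread("pics/scene0.png");b=cv2.imread("pics/top0.png")
cv2.imwrite("pics/sc.png",cv2.resize(a[130:330,200:460],None,fx=3,fy=3,interpolation=2))
cv2.imwrite("pics/tc.png",cv2.resize(b[150:320,250:450],None,fx=3.5,fy=3.5,interpolation=2))
```

```text
(no output)
```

View pics/top0.png

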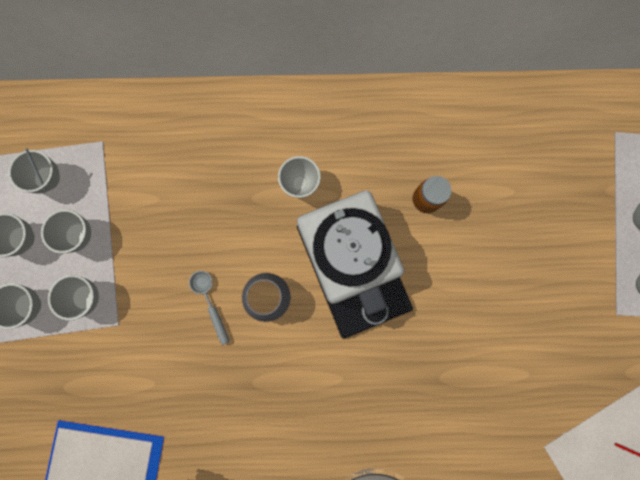

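View pics/sc.png

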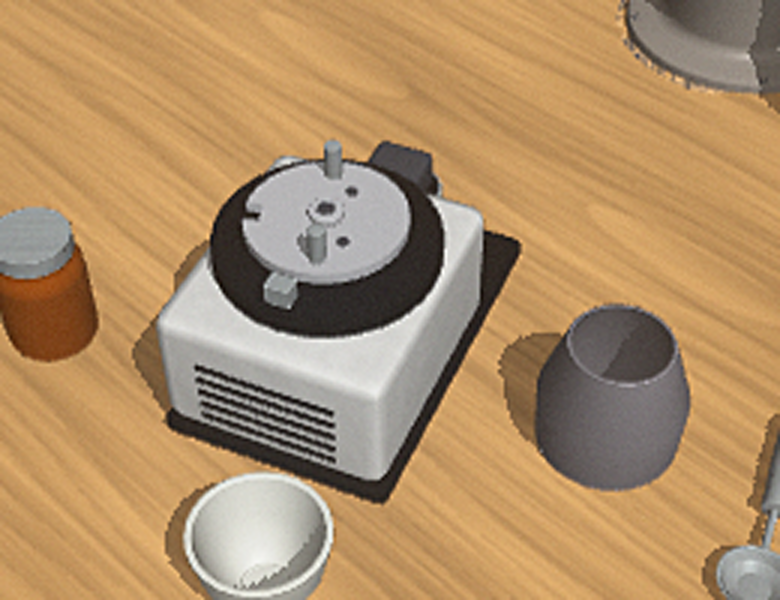

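View pics/tc.png

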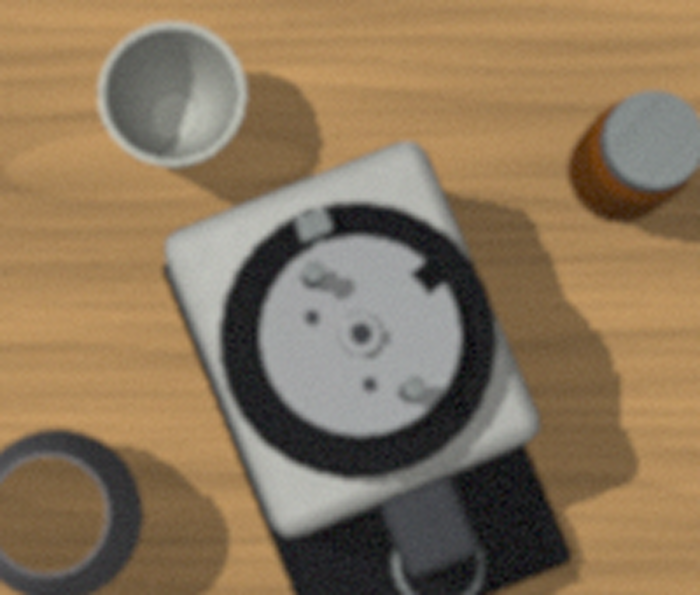

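Run:
```python
from h import *
np.set_printoptions(precision=1,suppress=True)
P={"top":dict(hub=((150+333/3.5,250+361/3.5),161.5),notch=((150+274/3.5,250+430/3.5),155.5),block=((150+220/3.5,250+313/3.5),156),sl=((150+268/3.5,250+312/3.5),181.5),sr=((150+388/3.5,250+411/3.5),181.5)),
"scene":dict(hub=((130+208/3,200+326/3),161.5),notch=((130+213/3,200+252/3),155.5),block=((130+282/3,200+282/3),156),sl=((130+228/3,200+317/3),181.5),sr=((130+145/3,200+333/3),181.5))}
for c in P:
    w={k:atz(c,*v)[:2] for k,v in P[c].items()};mid=(w["sl"]+w["sr"])/2
    print(c,w,"mid",mid)
    a=lambda v:np.degrees(np.arctan2(v[1],v[0]))
    for o in(w["hub"],mid):print("studs",a(w["sl"]-w["sr"]),"notch",a(w["notch"]-o),"block",a(w["block"]-o),np.hypot(*(w["block"]-o)),np.hypot(*(w["notch"]-o)),np.hypot(*(w["sl"]-w["sr"])))
```

```text
top {'hub': array([572.8,  38.1]), 'notch': array([605.4,  -1.6]), 'block': array([636.9,  62.3]), 'sl': array([606.3,  64.9]), 'sr': array([540.7,  14. ])} mid [573.5  39.4]
studs 37.769673077018794 notch -50.612820639560766 block 20.646114602243262 68.53370364822328 51.331084758327705 83.07419506258036
studs 37.769673077018794 notch -52.147427610144476 block 19.78689237697814 67.41525555041521 51.94527109059075 83.07419506258036
scene {'hub': array([572.6,  41. ]), 'notch': array([605.3,   4.6]), 'block': array([635.2,  66.3]), 'sl': array([604.2,  67. ]), 'sr': array([541.4,  16.3])} mid [572.8  41.6]
studs 38.937306018735676 notch -48.150915621756326 block 22.018118827108438 67.43180690101178 48.89229162779878 80.69181319654697
studs 38.937306018735676 notch -48.75516279762883 block 21.602153450236976 67.05728871646367 49.22533473575883 80.69181319654697
```

```bash
cat >> h.py <<'E'
from scipy.spatial.transform import Rotation as Ro
def rel(x,y,z,yawdeg):
    o=get_obs();R=Ro.from_euler('xyz',o["tcp_rot"]);
    s=R.inv().apply(np.array([x,y,z])-o["tool_pos"])
    r=(R.inv()*Ro.from_euler('xyz',[180,0,yawdeg],degrees=True)).as_rotvec(degrees=True)
    return np.round(r,2),np.round(s,1)
E
python3 -c "
from h import *
print(rel(622.5,43,226,128))"
```

```text
(array([ 0.  , -0.  , 37.63]), array([-592.4, -328.9,    0.7]))
```

Call:
send_rows --targets '[[[0,0,0,-34,-19,0,1],[0,0,0,-68,-38,0,1],[0,0,0,-102,-57,0,1],[0,0,0,-136,-76,0,1],[0,0,0,-170,-95,0,1]]]'

```text
time: 1.52
tool_pos: [272.3, 373.1, 226.9]
tcp_rot: [3.141, 0.0, 2.891]
contact_force: [1.2, 0.7, 0.2]
grip_width: 62.8
```

Call:
send_rows --targets '[[[0,0,0,-34,-19,0,1],[0,0,0,-68,-38,0,1],[0,0,0,-102,-57,0,1],[0,0,0,-136,-76,0,1],[0,0,0,-170,-95,0,1]]]'

```text
time: 1.93
tool_pos: [413.6, 238.6, 227.0]
tcp_rot: [3.141, 0.0, 2.891]
contact_force: [0.3, 0.1, -0.1]
grip_width: 29.8
```

Call:
send_rows --targets '[[[0,0,7,-34,-19,0,1],[0,0,14,-68,-38,0,1],[0,0,21,-102,-57,0,1],[0,0,28,-136,-76,0,1],[0,0,35,-170,-95,0,1]]]'

```text
time: 2.35
tool_pos: [554.8, 104.3, 226.8]
tcp_rot: [3.141, -0.0, 2.274]
contact_force: [-0.4, 0.4, 0.0]
grip_width: 1.1
```

```bash
python3 -c "
from h import *
print(get_obs());print(rel(622.5,43,200,128))"
```

```text
{'time': 2.35, 'joint_positions': array([ 4.99086741e-02,  4.14488187e-01,  1.41305086e+00,  2.09862626e-04,
        1.31383477e+00, -6.52952746e-01]), 'dq': array([-0.62550767,  0.48946419, -0.76380057,  0.00361125,  0.26714691,
        0.83181516]), 'tau': array([  1.42308868, -50.24280667, -21.9419682 ,  -0.17279851,
        -0.15746597,  -1.18060961]), 'tool_pos': array([554.7659259 , 104.27053594, 226.78710381]), 'tcp_rot': array([ 3.14129552e+00, -2.82822953e-05,  2.27360444e+00]), 'contact_force': array([-0.35948199,  0.44972971,  0.01439709]), 'moment': array([-0.02144935, -0.02990666,  0.0217242 ]), 'grip_width': 1.0890558854212735}
(array([ 0.02, -0.  ,  2.27]), array([-90.5,  12.1,  26.8]))
```

Call:
send_rows --targets '[[[0,0,0.6,-30,4,5,1],[0,0,1.2,-60,8,10,1],[0,0,2.4,-90,12,20,1],[0,0,2.4,-91,12,26,1],[0,0,2.4,-91,12,26,1]]]'

```text
time: 2.77
tool_pos: [621.7, 43.5, 198.3]
tcp_rot: [-3.139, -0.003, 2.236]
contact_force: [-1.5, 0.0, 0.4]
grip_width: 0.6
```

Run:
```python
from h import *
print(get_obs()["tool_pos"],rel(622.5,43,167,128))
for c in("scene","top"):
    im=capture(c);cv2.imwrite(f"pics/{c}1.png",im[:,:,::-1])
a=cv2.imread("pics/scene1.png");b=cv2.imread("pics/top1.png")
cv2.imwrite("pics/b1.png",np.hstack([cv2.resize(a[100:300,220:420],(400,400)),cv2.resize(b[150:320,270:440],(400,400))]))
```

```text
[621.7098356   43.45273893 198.28892776] (array([-0.16, -0.15,  0.11]), array([-0.9,  0.4, 31.3]))
```

View pics/b1.png

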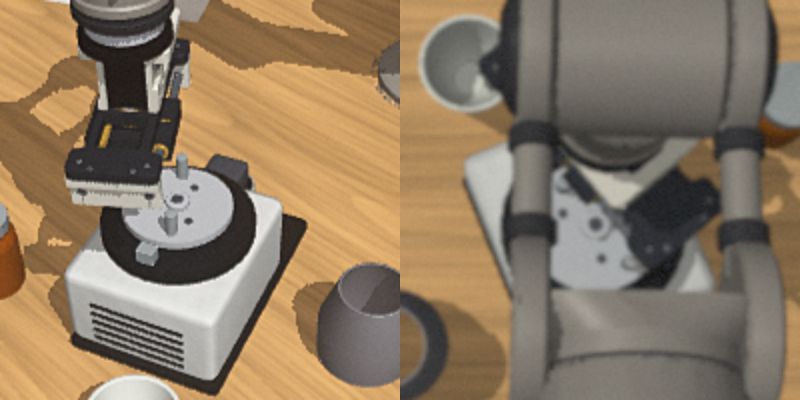

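Run:
```python
from h import *
p=get_obs()["tool_pos"]
for c,(r0,c0,s) in(("scene",(100,220,2)),("top",(150,270,400/170))):
  for d in(0,66):
    r,k=proj(c,p+[0,0,d]);print(c,d,(k-c0)*s,(r-r0)*s)
a=cv2.imread("pics/scene1.png")
cv2.imwrite("pics/b2.png",cv2.resize(a[120:250,230:380],None,fx=5,fy=4.6,interpolation=2))
```

```text
scene 0 140.56965756378202 194.7092747161746
scene 66 135.38283093327846 137.44196024021238
top 0 188.35741495196345 157.28104858521186
top 66 194.62778779641746 142.3066061458786
```

View pics/b2.png

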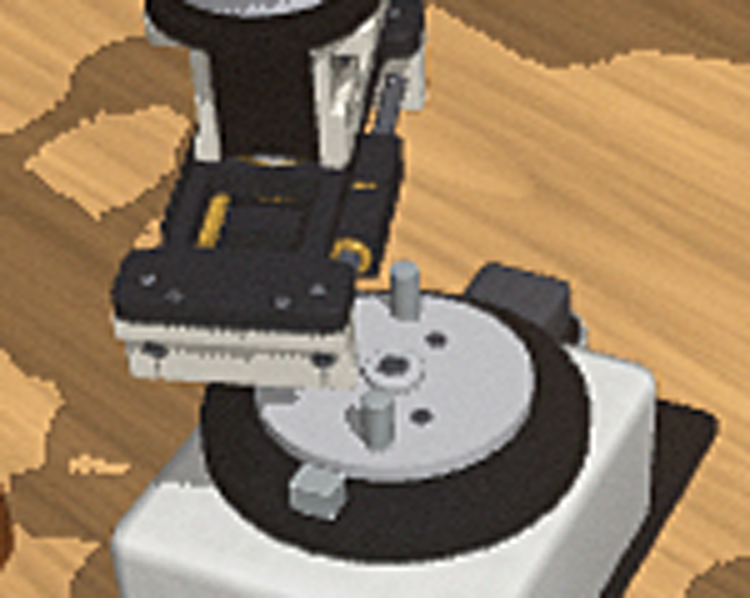

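Run:
```python
from h import *
o=get_obs();p=o["tool_pos"];R=Ro.from_euler('xyz',o["tcp_rot"])
for q in([-37,95,-66],[37,95,-66],[37,-95,-66],[-37,-95,-66]):
    r,k=proj("scene",p+R.apply(q));print(q,(k-230)*5,(r-120)*4.6)
```

```text
[-37, 95, -66] 123.47645569074416 388.4763115426882
[37, 95, -66] 352.69155641676747 402.86938839409623
[37, -95, -66] 429.3784837259548 83.3664243070495
[-37, -95, -66] 233.90152451307813 73.76812897195548
```

Call:
send_rows --targets '[[[0,0,0,0,0,10,1],[0,0,0,0,0,20,1],[0,0,0,0,0,31,1],[0,0,0,0,0,31,1]]]'

```text
time: 3.2
tool_pos: [620.2, 45.4, 166.8]
tcp_rot: [-3.138, -0.003, 2.239]
contact_force: [-0.3, -0.3, -0.4]
grip_width: 0.4
```

```bash
cat > arc.py <<'E'
from h import *
import sys
# stud target angles; finger pose keeps face tangential
A=np.array([573,39.8])
def pose(th,gap):
    t=np.radians(th);r=np.array([np.cos(t),np.sin(t)]);d=np.array([-r[1],r[0]])
    return A+41*r-(15.5+gap)*d, th+90
for th in map(float,sys.argv[2:]):
    xy,yaw=pose(th,float(sys.argv[1]));print(th,xy.round(1),yaw,*rel(*xy,167,yaw))
E
python3 arc.py 0 38 44 50 56 62 68 74 80
python3 -c "
from h import *
print(get_obs()['contact_force'],get_obs()['tool_pos'])"
```

```text
38.0 [614.9  52.8] 128.0 [-0.2  -0.18  0.28] [ 9.1  0.4 -0.1]
44.0 [613.3  57.1] 134.0 [-0.19 -0.19 -5.72] [13.5  1.9 -0.1]
50.0 [611.2  61.2] 140.0 [ -0.18  -0.2  -11.72] [18.   2.8 -0.1]
56.0 [608.8  65.1] 146.0 [ -0.17  -0.21 -17.72] [22.5  3.3 -0.1]
62.0 [605.9  68.7] 152.0 [ -0.16  -0.22 -23.72] [27.1  3.3 -0.1]
68.0 [602.7  72. ] 158.0 [ -0.15  -0.23 -29.72] [31.7  2.8 -0.1]
74.0 [599.2  74.9] 164.0 [ -0.14  -0.24 -35.72] [36.2  1.9 -0. ]
80.0 [595.4  77.5] 170.0 [ -0.12  -0.25 -41.72] [40.5  0.4 -0. ]
[-0.27310254 -0.26142648 -0.41350526] [620.15438056  45.40468368 166.84353991]
```

Call:
send_rows --targets '[[[0,0,0,9,0.4,0,1],[0,0,-5.7,13.5,1.9,0,1],[0,0,-11.7,18,2.8,0,1],[0,0,-17.7,22.5,3.3,0,1],[0,0,-23.7,27.1,3.3,0,1]]]'

```text
time: 3.62
tool_pos: [607.7, 68.5, 170.2]
tcp_rot: [3.142, 0.001, 2.657]
contact_force: [1.3, -1.4, -0.9]
grip_width: 0.4
```

```bash
python3 arc.py 0 62 67 72 77 82 87 92 97 102 107
python3 - <<'E'
from h import *
for c in("scene","top"):
    im=capture(c);cv2.imwrite(f"pics/{c}3.png",im[:,:,::-1])
a=cv2.imread("pics/scene3.png");b=cv2.imread("pics/top3.png")
cv2.imwrite("pics/b3.png",np.hstack([cv2.resize(a[120:280,230:390],(400,400)),cv2.resize(b[150:320,270:440],(400,400))]))
E
```

```text
62.0 [605.9  68.7] 152.0 [0.   0.07 0.25] [ 1.7 -0.6  3.2]
67.0 [603.3  71.5] 157.0 [ 0.    0.07 -4.75] [5.3 0.6 3.1]
72.0 [600.4  74. ] 162.0 [-0.    0.07 -9.75] [9.  1.5 3.1]
77.0 [597.3  76.3] 167.0 [ -0.     0.07 -14.75] [12.8  2.1  3.1]
82.0 [594.1  78.2] 172.0 [-1.000e-02  7.000e-02 -1.975e+01] [16.6  2.3  3.1]
87.0 [590.6  79.9] 177.0 [-1.000e-02  7.000e-02 -2.475e+01] [20.5  2.2  3.1]
92.0 [587.1  81.3] 182.0 [-1.000e-02  7.000e-02 -2.975e+01] [24.3  1.7  3.1]
97.0 [583.4  82.4] 187.0 [-2.000e-02  7.000e-02 -3.475e+01] [28.   1.   3.1]
102.0 [579.6  83.1] 192.0 [-2.000e-02  7.000e-02 -3.975e+01] [31.7 -0.1  3.1]
107.0 [575.8  83.5] 197.0 [-2.000e-02  7.000e-02 -4.475e+01] [35.2 -1.5  3.1]
```

View pics/b3.png

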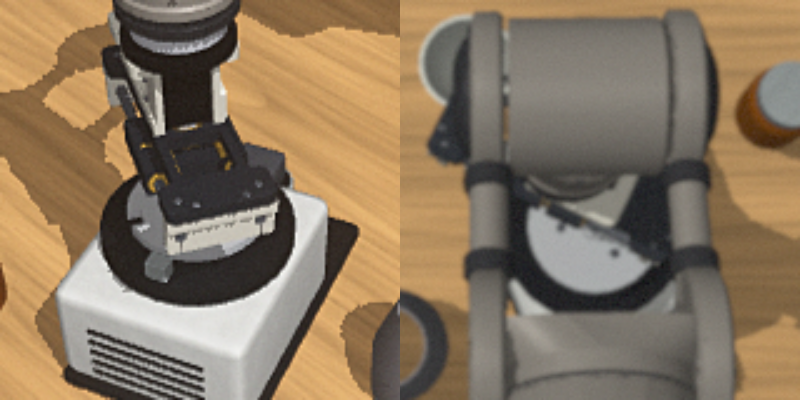

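Call:
send_rows --targets '[[[0,0,-4.7,5.3,0.6,2,1],[0,0,-9.7,9,1.5,2,1],[0,0,-14.7,12.8,2.1,2,1],[0,0,-19.7,16.6,2.3,2,1],[0,0,-24.7,20.5,2.2,2,1]]]'

```text
time: 4.13
tool_pos: [591.1, 79.7, 168.3]
tcp_rot: [-3.142, 0.002, 3.083]
contact_force: [2.2, -1.2, 0.1]
grip_width: 0.3
```

```bash
python3 arc.py 0 87  92 97 100 102 104 107
python3 - <<'E'
from h import *
for c in("scene","top"):
    im=capture(c);cv2.imwrite(f"pics/{c}4.png",im[:,:,::-1])
a=cv2.imread("pics/scene4.png");b=cv2.imread("pics/top4.png")
cv2.imwrite("pics/b4.png",np.hstack([cv2.resize(a[120:280,230:390],(400,400)),cv2.resize(b[150:320,270:440],(400,400))]))
for l,z in(("notch",155.5),("stud_left",181.5),("stud_right",181.5)):
  for c in("scene","top"):
    for r in place_of(l,c)[:1]: w=atz(c,r["location"],z);print(c,l,r["conf"],w.round(1),np.degrees(np.arctan2(w[1]-39.8,w[0]-573)))
E
```

```text
87.0 [590.6  79.9] 177.0 [-0.    0.11 -0.34] [0.5 0.2 1.3]
92.0 [587.1  81.3] 182.0 [-0.01  0.11 -5.34] [4.2 1.3 1.3]
97.0 [583.4  82.4] 187.0 [-1.000e-02  1.100e-01 -1.034e+01] [7.9 2.2 1.3]
100.0 [581.1  82.9] 190.0 [ -0.02   0.11 -13.34] [10.1  2.5  1.3]
102.0 [579.6  83.1] 192.0 [ -0.02   0.11 -15.34] [11.7  2.7  1.3]
104.0 [578.1  83.3] 194.0 [ -0.02   0.11 -17.34] [13.2  2.8  1.3]
107.0 [575.8  83.5] 197.0 [-2.000e-02  1.100e-01 -2.034e+01] [15.5  2.9  1.3]
scene notch 0.93 [625.3  37.8 155.5] -2.2366772714953034
scene stud_left 0.76 [582.9  86.7 181.5] 78.14058261768238
top stud_left 0.79 [575.   76.9 181.5] 86.99070899801049
scene stud_right 0.56 [565.1  -5.9 181.5] -99.76399743705645
top stud_right 0.71 [573.3   2.  181.5] -89.52162904287815
```

View pics/b4.png

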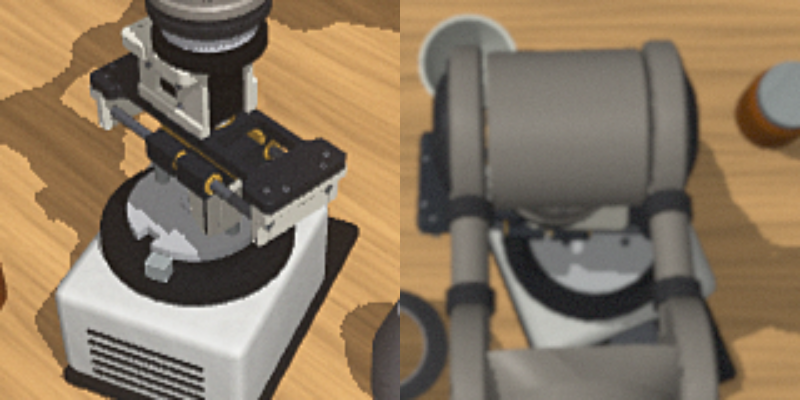

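Call:
send_rows --targets '[[[0,0,-4,3.2,1,0,1],[0,0,-8,6.2,1.8,0,1],[0,0,-12,9.1,2.4,0,1],[0,0,-15.3,11.7,2.7,0,1],[0,0,-18.3,14,2.8,0,1]]]'

```text
time: 4.95
tool_pos: [577.3, 83.1, 167.8]
tcp_rot: [-3.141, 0.001, -2.88]
contact_force: [1.6, -0.5, -1.1]
grip_width: 0.6
```

```bash
cat > look.py <<'E'
from h import *
import sys
n=sys.argv[1]
for c in("scene","top"):
    im=capture(c);cv2.imwrite(f"pics/{c}{n}.png",im[:,:,::-1])
a=cv2.imread(f"pics/scene{n}.png");b=cv2.imread(f"pics/top{n}.png")
cv2.imwrite(f"pics/b{n}.png",np.hstack([cv2.resize(a[150:250,250:350],(600,600),interpolation=2)[:,:400*1],cv2.resize(b[180:280,300:400],(600,600),interpolation=2)[:,:400]]))
for l,z in(("notch",155.5),("stud_left",181.5),("stud_right",181.5),("pin",152)):
  for c in("scene","top"):
    for r in place_of(l,c)[:1]: w=atz(c,r["location"],z);print(c,l,r["conf"],np.round(r["location"],1),w.round(1),np.degrees(np.arctan2(w[1]-39.8,w[0]-573)).round(1))
E
python3 arc.py 0 102 104 107 109 111 113
python3 look.py 5
```

```text
102.0 [579.6  83.1] 192.0 [-0.02  0.06  3.01] [-2.2 -0.6  0.8]
104.0 [578.1  83.3] 194.0 [-0.02  0.06  1.01] [-0.8  0.   0.8]
107.0 [575.8  83.5] 197.0 [-0.02  0.06 -1.99] [1.3 0.8 0.8]
109.0 [574.3  83.6] 199.0 [-0.02  0.06 -3.99] [2.8 1.3 0.8]
111.0 [572.8  83.6] 201.0 [-0.02  0.06 -5.99] [4.3 1.7 0.8]
113.0 [571.2  83.6] 203.0 [-0.03  0.06 -7.99] [5.7 2.1 0.8]
scene stud_left 0.97 [201.5 327.3] [567.5  87.2 181.5] 96.7
top stud_left 0.92 [253.1 333.1] [556.6  77.6 181.5] 113.5
scene stud_right 0.58 [186.1 290.3] [585.8   4.2 181.5] -70.3
top stud_right 0.79 [237.2 374.9] [584.7  -1.6 181.5] -74.2
scene pin 0.73 [223.7 298.2] [626.6  68.3 152. ] 28.0
```

View pics/b5.png

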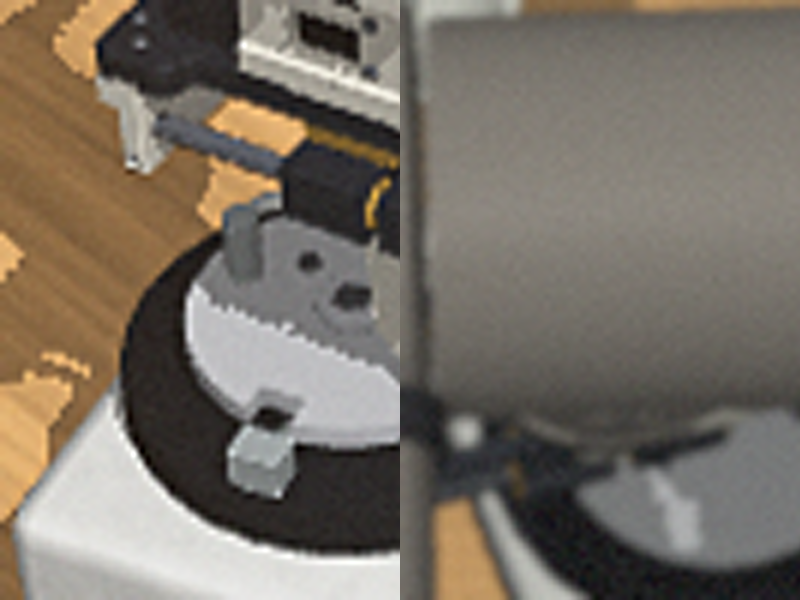

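Run:
```python
from h import *
im=cv2.imread("pics/scene5.png");A=np.array([572.8,40.8])
s=6;b=cv2.resize(im[150:250,250:350],None,fx=s,fy=s,interpolation=2)
def P(r,off,th,z):
    t=np.radians(th);xy=A+r*np.array([np.cos(t),np.sin(t)])+off*np.array([-np.sin(t),np.cos(t)])
    q=proj("scene",[*xy,z]);return [int((q[1]-250+.5)*s),int((q[0]-150+.5)*s)]
outs=[]
for ph,bl in((12,20),(16,21.5),(20,23)):
    o=b.copy()
    cv2.polylines(o,[np.array([P(54,-8,ph,155.5),P(44,-8,ph,155.5),P(44,8,ph,155.5),P(54,8,ph,155.5)])],False,(0,0,255),1)
    cv2.polylines(o,[np.array([P(60,-9,bl,156),P(74,-9,bl,156),P(74,9,bl,156),P(60,9,bl,156)])],True,(0,255,0),1)
    cv2.polylines(o,[np.array([P(55,0,a,155.5) for a in range(0,360,5)])],True,(255,0,0),1)
    cv2.polylines(o,[np.array([P(78,0,a,140) for a in range(0,360,5)])],True,(255,0,0),1)
    outs.append(o[300:560,100:366])
cv2.imwrite("pics/ov5.png",np.hstack(outs))
```

```text
(no output)
```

View pics/ov5.png

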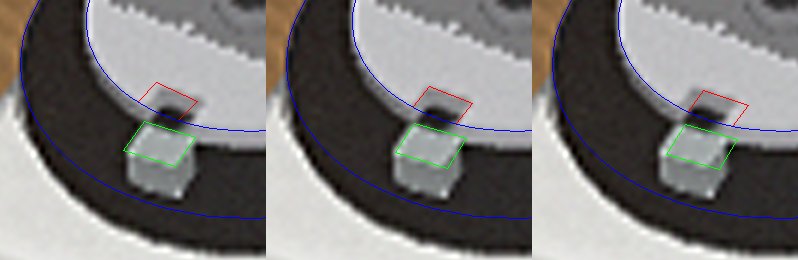

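Run:
```python
from h import *
im=cv2.imread("pics/scene5.png");A=np.array([572.8,40.8])
s=14;b=cv2.resize(im[205:240,278:318],None,fx=s,fy=s,interpolation=2)
def P(r,off,th,z,dx=-0.3,dy=1.4):
    t=np.radians(th);xy=A+r*np.array([np.cos(t),np.sin(t)])+off*np.array([-np.sin(t),np.cos(t)])
    q=proj("scene",[*xy,z]);return [int((q[1]+dx-278+.5)*s),int((q[0]+dy-205+.5)*s)]
outs=[b[:,:400]]
for ph,bl in((16,21),):
    o=b.copy()
    cv2.polylines(o,[np.array([P(54,-8,ph,155.5),P(44,-8,ph,155.5),P(44,8,ph,155.5),P(54,8,ph,155.5)])],False,(0,0,255),1)
    cv2.polylines(o,[np.array([P(60,-9,bl,156),P(74,-9,bl,156),P(74,9,bl,156),P(60,9,bl,156)])],True,(0,255,0),1)
    cv2.polylines(o,[np.array([P(55,0,a,155.5) for a in range(0,360,5)])],True,(255,0,0),1)
    cv2.polylines(o,[np.array([P(78,0,a,140) for a in range(0,360,5)])],True,(255,0,0),1)
    outs.append(o[:,:400])
cv2.imwrite("pics/ov5b.png",np.hstack(outs))
```

```text
(no output)
```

View pics/ov5b.png

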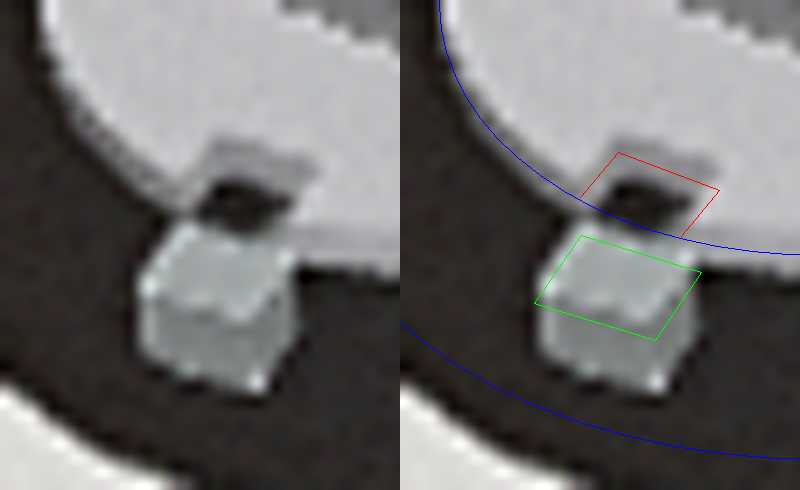

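Call:
send_rows --targets '[[[0,0,-2,1.4,0.8,0.8,1],[0,0,-4,2.8,1.3,0.8,1],[0,0,-4,2.8,1.3,0.8,1],[0,0,-4,2.8,1.3,0.8,1]]]'

```text
time: 5.78
tool_pos: [574.1, 83.7, 167.0]
tcp_rot: [-3.141, 0.0, -2.812]
contact_force: [1.0, 0.4, 0.6]
grip_width: -0.0
```

```bash
python3 arc.py 0 109 111;python3 arc.py 25 109; python3 -c "
from h import *
print(rel(615,60,225,199), get_obs()['tool_pos'])"
```

```text
109.0 [574.3  83.6] 199.0 [-0.01  0.03 -0.14] [-0.2 -0.2  0. ]
111.0 [572.8  83.6] 201.0 [-0.01  0.03 -2.14] [1.3 0.3 0. ]
109.0 [597.9  91.8] 199.0 [-0.01  0.03 -0.14] [-25.2  -0.1   0.1]
(array([-0.01,  0.03, -0.14]), array([-31.1, -35.7, -57.9])) [574.06765575  83.74191565 167.0452833 ]
```

Call:
send_rows --targets '[[[0,0,0,-10,0,0,1],[0,0,0,-20,0,0,1],[0,0,0,-20,0,-25,1],[0,0,0,-20,0,-60,1],[0,0,0,-20,30,-80,1]]]'

```text
time: 6.2
tool_pos: [584.9, 115.3, 249.2]
tcp_rot: [-3.139, 0.002, -2.817]
contact_force: [0.3, 0.4, 0.6]
grip_width: 0.3
```

Call:
send_rows --targets '[[[0,0,0,0,40,0,1],[0,0,0,0,80,0,1],[0,0,0,0,120,0,1],[0,0,0,0,160,0,1],[0,0,0,0,200,0,1]]]'

```text
time: 6.62
tool_pos: [516.9, 309.5, 246.9]
tcp_rot: [3.141, -0.001, -2.813]
contact_force: [1.6, 0.4, -0.2]
grip_width: 0.3
```

```bash
python3 look.py 6
python3 - <<'E'
import cv2,numpy as np
a=cv2.imread("pics/scene6.png");b=cv2.imread("pics/top6.png")
cv2.imwrite("pics/c6.png",np.hstack([cv2.resize(a[170:250,260:340],(400,400),interpolation=2),cv2.resize(b[205:285,312:392],(400,400),interpolation=2)]))
E
```

```text
scene notch 0.64 [218.9 296.7] [622.1  59.6 155.5] 21.9
top notch 0.82 [224.8 342.9] [613.4  56.2 155.5] 22.1
scene stud_left 0.57 [198.6 325.7] [563.8  79.3 181.5] 103.1
top stud_left 0.81 [251.2 331. ] [560.2  81.4 181.5] 107.1
scene stud_right 0.56 [190.3 287.6] [597.8   9.7 181.5] -50.6
top stud_right 0.87 [235.5 371.5] [588.1   4.6 181.5] -66.8
scene pin 0.78 [220.7 297.1] [622.6  60.9 152. ] 23.1
top pin 0.9 [222.4 338.8] [618.8  63.8 152. ] 27.6
```

View pics/c6.png

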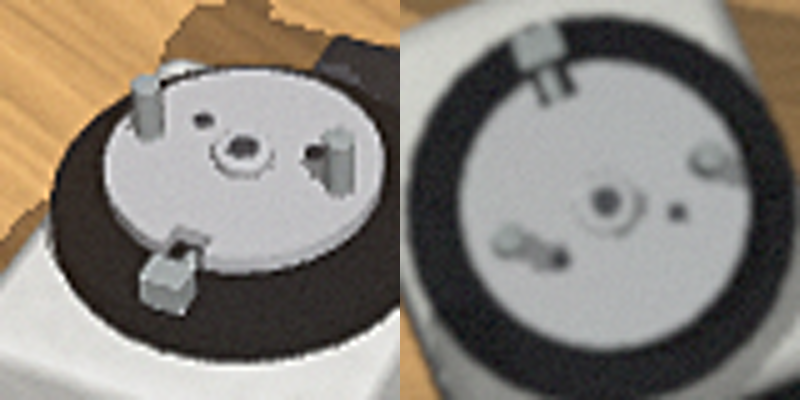

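Run:
```python
import cv2,numpy as np
b=cv2.imread("pics/top6.png")
cv2.imwrite("pics/c6b.png",cv2.resize(b[206:236,325:360],None,fx=18,fy=18,interpolation=2))
g=cv2.cvtColor(b,6)
print(g[216:230,334:352])
```

```text
[[ 64 112 147 156 152 151 139 128 117 101  70  39  36  40  49  60  63  71]
 [ 51  93 138 149 136 129 115 101  81  56  45  52  80  88 107 119 131 132]
 [ 40  72 112 117 105  94  97  98  83  60  49  87 125 143 152 160 170 171]
 [ 31  46  65  73  65  84 116 130 111  78  50  96 144 168 174 177 178 179]
 [ 35  38  52  60  56  86 128 149 133  97  58  74 129 167 176 176 177 176]
 [ 34  53  84 107  99  83 126 154 148 115  76  57 102 151 172 175 176 177]
 [ 58  90 125 147 133  97 111 150 154 131  91  57  81 134 165 178 176 174]
 [ 96 134 156 173 157 117 104 131 151 143 109  85 100 137 168 174 171 176]
 [139 160 177 180 173 135  89 107 143 145 137 129 143 159 175 176 176 177]
 [164 174 183 176 174 142 107 107 142 162 162 164 176 176 177 175 176 175]
 [174 179 177 177 176 162 141 142 162 174 176 178 176 179 177 179 176 178]
 [179 178 179 177 175 173 172 171 177 177 173 178 175 176 179 176 174 178]
 [178 178 177 178 175 178 176 179 178 179 178 176 175 178 173 177 177 178]
 [181 179 176 175 181 179 176 180 176 180 175 178 178 176 178 175 177 179]]
```

View pics/c6b.png

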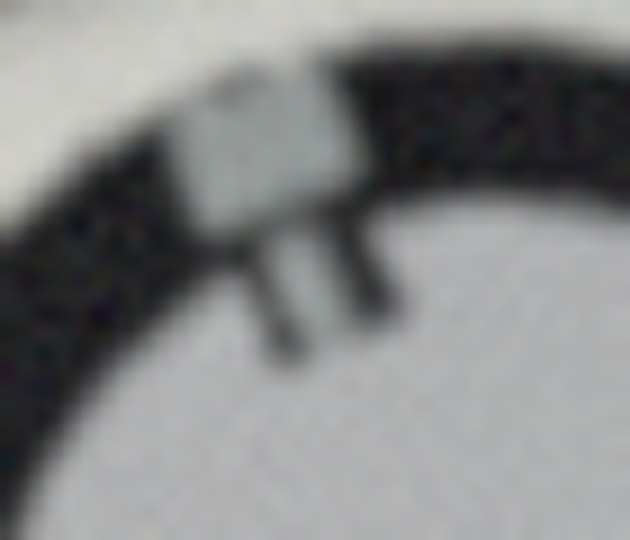

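```bash
python3 -c "
from h import *
print(rel(573,39.8,235,199), get_obs()['tool_pos'])"
```

```text
(array([ 0.  , -0.01, -0.19]), array([  34.6, -270.1,   11.9])) [518.72605885 306.61787703 246.92981351]
```

Call:
send_rows --targets '[[[0,0,0,5,-40,2,1],[0,0,0,10,-80,4,1],[0,0,0,15,-120,6,1],[0,0,0,20,-160,8,1],[0,0,0,25,-200,10,1]]]'

```text
time: 7.53
tool_pos: [559.6, 107.9, 237.0]
tcp_rot: [-3.142, 0.0, -2.812]
contact_force: [-0.1, 0.3, 0.8]
grip_width: 0.0
```

Call:
send_rows --targets '[[[0,0,0,5,-35,2,1],[0,0,0,9.6,-70,2,1],[0,0,0,9.6,-70,2,1],[0,0,0,9.6,-70,2,1],[0,0,0,9.6,-70,2,1]]]'

```text
time: 7.95
tool_pos: [572.9, 40.9, 234.9]
tcp_rot: [3.141, 0.0, -2.813]
contact_force: [1.0, -0.2, -0.4]
grip_width: 0.5
```

```bash
python3 -c "
from h import *
print(rel(573,39.8,165,199), get_obs())"
```

```text
(array([ 0.03,  0.  , -0.16]), array([ 0.3, -1.1, 69.9])) {'time': 7.95, 'joint_positions': array([-6.24988355e-02,  4.27477481e-01,  1.36976338e+00,  5.89199363e-04,
        1.34455272e+00, -1.96220319e+00]), 'dq': array([ 0.03133159, -0.00531001,  0.00171859, -0.00153195, -0.00089125,
       -0.00181783]), 'tau': array([-1.34167034e+00, -4.79463744e+01, -2.52014208e+01, -1.61172249e-01,
        3.78846691e-02, -1.92687433e-02]), 'tool_pos': array([572.93574941,  40.87793761, 234.92985819]), 'tcp_rot': array([ 3.14098525e+00,  3.32698688e-05, -2.81281686e+00]), 'contact_force': array([ 0.99491846, -0.19502061, -0.44964421]), 'moment': array([0.09210724, 0.06791783, 0.01639115]), 'grip_width': 0.5154151512273368}
```

Call:
send_rows --targets '[[[0,0,0,0,-1,25,1],[0,0,0,0,-1,50,1],[0,0,0,0,-1,62,1],[0,0,0,0,-1,69,1],[0,0,0,0,-1,70,1]]]'

```text
time: 8.37
tool_pos: [572.6, 41.5, 163.7]
tcp_rot: [3.14, -0.002, -2.81]
contact_force: [0.1, -0.5, 1.2]
grip_width: 0.1
```

Call:
send_rows --targets '[[[0,0,0,0,0,2,1],[0,0,0,0,0,4,1],[0,0,0,0,0,6,1],[0,0,0,0,0,6,1]]]'

```text
time: 8.7
tool_pos: [574.1, 40.7, 160.5]
tcp_rot: [-3.141, 0.003, -2.811]
contact_force: [0.7, 1.2, 2.9]
grip_width: 0.4
```

Call:
send_rows --targets '[[[0,0,0,0,0,2,1],[0,0,0,0,0,4,1],[0,0,0,0,0,6,1],[0,0,0,0,0,6,1]]]'

```text
time: 9.03
tool_pos: [574.1, 40.7, 155.1]
tcp_rot: [-3.141, 0.003, -2.811]
contact_force: [-2.6, 1.1, 8.2]
grip_width: 0.4
```

Going down with ~8–10 N: it passed the pin. Pressing fully home.

Call:
send_rows --targets '[[[0,0,0,0,0,1,1],[0,0,0,0,0,2,1],[0,0,0,0,0,3,1],[0,0,0,0,0,3,1],[0,0,0,0,0,3,1]]]'

```text
time: 9.45
tool_pos: [574.2, 40.7, 154.4]
tcp_rot: [-3.14, 0.005, -2.811]
contact_force: [-7.5, 1.6, 22.7]
grip_width: -0.1
```

Call:
send_rows --targets '[[[0,0,0,0,0,-5,1],[0,0,0,0,0,-20,1],[0,0,0,0,0,-50,1],[0,0,0,0,0,-85,1],[0,0,0,0,20,-95,1]]]'

```text
time: 9.87
tool_pos: [569.8, 56.9, 250.6]
tcp_rot: [-3.137, 0.009, -2.814]
contact_force: [-0.1, 0.8, 0.5]
grip_width: 0.5
```

Call:
send_rows --targets '[[[0,0,0,0,40,0,1],[0,0,0,0,80,0,1],[0,0,0,0,120,0,1],[0,0,0,0,160,0,1],[0,0,0,0,200,0,1]]]'

```text
time: 10.28
tool_pos: [501.4, 250.0, 245.7]
tcp_rot: [3.142, 0.002, -2.812]
contact_force: [-0.0, -0.1, -0.3]
grip_width: 0.6
```

Call:
send_rows --targets '[[[0,0,0,0,40,0,1],[0,0,0,0,60,0,1],[0,0,0,0,60,0,1],[0,0,0,0,60,0,1],[0,0,0,0,60,0,1]]]'

```text
time: 10.7
tool_pos: [482.9, 304.5, 245.2]
tcp_rot: [-3.141, 0.001, -2.811]
contact_force: [0.0, -0.6, 0.2]
grip_width: 0.3
```

```bash
python3 look.py 7
python3 - <<'E'
import cv2,numpy as np
from plant import *
a=cv2.imread("pics/scene7.png");b=cv2.imread("pics/top7.png")
cv2.imwrite("pics/c7.png",np.hstack([cv2.resize(a[170:250,260:340],(400,400),interpolation=2),cv2.resize(b[205:285,312:392],(400,400),interpolation=2)]))
from h import *
for l in("bowl","hopper","jar","spoon"):
  for r in place_of(l,"top")[:1]:print(l,r["conf"],atz("top",r["location"],0).round(1))
print(get_obs()["contact_force"])
E
```

```text
scene notch 0.7 [252.9 312.9] [660.3 142.9 155.5] 49.7
top notch 0.55 [224.8 340.8] [613.5  60.3 155.5] 26.8
scene stud_left 0.69 [201.2 307.5] [592.7  59.9 181.5] 45.6
top stud_left 0.84 [251.9 333.7] [558.8  76.4 181.5] 111.2
scene stud_right 0.72 [189.4 289.9] [592.9  10.9 181.5] -55.4
top stud_right 0.65 [253.6 350.8] [554.9  44.6 181.5] 165.2
scene pin 0.75 [220.8 295.8] [624.5  59.3 152. ] 20.8
top pin 0.78 [222.  341.4] [619.5  58.7 152. ] 22.1
bowl 0.85 [729.  143.6   0. ]
hopper 0.74 [476.9 218.9   0. ]
jar 0.79 [ 681.8 -141.8    0. ]
spoon 0.57 [453.5 344.9   0. ]
[-0.67563963 -0.38082065  0.80904603]
```

View pics/c7.png

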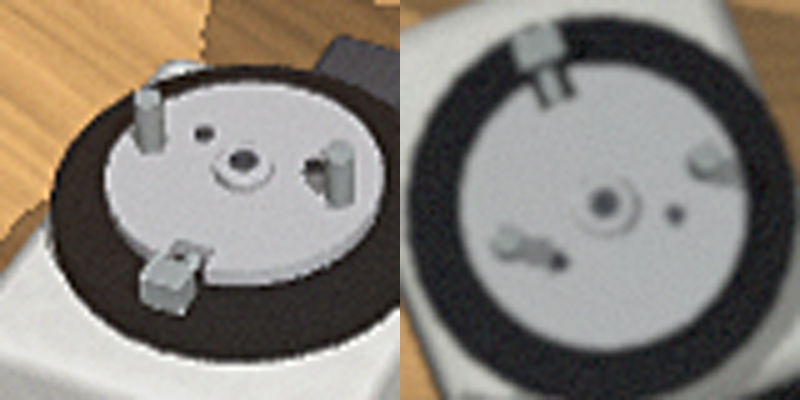

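The disc has dropped visibly: in the scene crop its hub moved down from row ~148 to ~160. The pin sits in the notch in both views, by the block at (165,280) and (550,75). The bystanders haven't moved beyond network noise, so I'm handing in.

```bash
python3 -c "
from plant import *
print(close_job())"
```

```text
the job is handed in; nothing more can be done
None
```

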